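Dry-fit a sign on the layout board

ROBOT

A 6-joint arm with a two-finger parallel gripper is mounted at the origin on the work surface. World frame = base frame: x ahead of the robot, y to its left, z up, the work surface at z = 0. Lengths are in mm, angles in degrees, forces in N, time in s.
With the tool pointing down it reaches from about 375 to 750 mm from the base axis. Payload 9 kg.
Tool frame: the origin (TCP) lies on the mounting face of the last link; the fingertips stand 173 mm ahead of it and the grasp point (between the pads) lies 155 mm ahead of it (manip.finger_overhang is the z of the fingertips in the tool frame, in mm); z points along the fingers, y is the line along which they close (so a half turn about z gives the same grasp; the last joint's range is limited). The gripper opens to 85 mm and grips with 20 to 120 N. Pads are 22 mm wide; open, the fingers measure 114 mm over their backs; the gripper's body (76 mm by 85 mm) begins 54 mm behind the grasp point. The pads swing forward as they close: fully open they stand 13 mm farther back than shut.
Start: joints at [-80.999, 5.964, 5.575, 89.605, 0, 77.527], TCP at [219.661, -558.36, 404.731] pointing down, gripper open.
Joint ranges: [-171.21, 171.21], [-48.23, 106.86], [-62.78, 66.21], [-105.2, 120.99], [-86.42, 89.51], [-180, 180]. Speed limits (degrees/s): [127.2, 127.2, 147.25, 180, 180, 180].

INTERFACE

Orientations are given as [roll, pitch, yaw] about the fixed x, y, z axes, in that order (R = Rz(yaw) Ry(pitch) Rx(roll)).
In Python, from workcell import manip gives the robot as it stands.
- The arm moves only by the tool servo_tool, never from a script. Its argument "increments" is a list that holds one entry, the list of rows, each a list of 7 numbers: the shift along the tool's x, y, z in units of 400 mm (1.0 is 400 mm), then the turn, a rotation vector about the tool's x, y, z in units of 180 degrees (1.0 is 180 degrees), then the opening, from 0 (shut) to 1 (fully open). A call has 1 to 10 rows; each row is the pose to reach, as a shift and turn from the pose commanded when the call began, along the tool's axes at that moment, turning the shorter way round; what a row does not reach only later rows make up. A row lasts 1/12 s, in which the tool goes at most 41.7 mm and 7.16 degrees, less where a joint would pass 70% of its speed; a pose out of reach is approached as far as the arm can. A call with a number of a shift or a turn outside -1 to 1 is refused whole. A call with a gripper value outside its range is refused whole. The fingers move at their own pace and stop on an object; "grip_force" is the grip in N (left out, the last holds). Time passes only in rows, so rows that repeat a pose let the fingers close. It gives the time, the measured TCP pose, the force, the opening and the grip force at its end, in the units of the state.
- manip.read_state(): the state, without advancing time (a new reading comes with each control period).
- manip.camera(name): name is "side" or "top"; returns a dict with "pixels" (420x560x3 uint8, blue, green, red), "range_z" (420x560 float32, mm along the optical axis (not along the pixel's ray), 0 where there is no reading), "fx", "fy", "cx", "cy" (pixels), "world_from_camera" (4x4, takes a point from camera to world coordinates). Camera axes: x right, y down, z forward; pixel columns grow to the right and rows downward; lengths in mm; the calibration is good to about 2 mm. A picture is of the moment at which its call begins.
- manip.finish_job(): hands the job in; it is judged then, once.
The state is a dict: "time": time; "q": joint angles; "qvel": joint speeds; "joint_efforts": joint torques, N m; "tool_pos": TCP position; "ee_rot": TCP orientation; "ft_force": force on the tool from outside, world axes, zero at the start; "moment": the same for the moment, N m; "finger_gap": finger opening in mm; "grasp_force": force on a finger pad.
Only numpy, scipy, OpenCV 4.12 (cv2) and the standard library are available. Lean on these libraries where they do the work, as an engineer would, in place of code of your own. Each camera call takes 0.05 s, during which the arm holds its last target. There are 200 camera calls.

TASK

Dry-fit the sign on the cream board: put the red disc centred in the red printed ring and the blue disc centred in the blue one, with the yellow tile midway between the two discs. Lay the green bar midway between the yellow tile and the middle of the black band, parallel to the band, and set the white flower on top of the red disc, centred. Everything lies flat, and the standing cardboard tube stays upright where it is.

Things in the scene. Friction and masses are not known exactly. Their poses are not given: they have to be found in the camera images.
- disc_red: loose red PVC-board disc, 54 mm across, 18 mm thick, lying flat on the table. Its origin is the centre of its underside, z up.
- disc_blue: loose blue PVC-board disc, 54 mm across, 18 mm thick, lying flat on the table. Its origin is the centre of its underside, z up.
- tile_yellow: loose yellow PVC-board square tile, 44 x 44 mm, 18 mm thick, lying flat on the table. Its origin is the centre of its underside, z up. Its x and y axes are square to its edges.
- bar_green: loose green PVC-board bar, 90 mm long (its x axis), 24 mm wide (its y axis), 18 mm thick, lying flat on the table. Its origin is the centre of its underside, z up.
- flower_white: loose white round flower-shaped emblem with a small gold eye, 36 mm across, 18 mm thick, lying flat on the table. Its origin is the centre of its underside, z up.
- ring_red: red ring printed on the cream board, 68 mm outside and 58 mm inside diameter; flat, fixed to the board. Origin at its centre, on the board's top face. The two rings' centres are 180 mm apart, one on each side of the board's centre; which is on which side changes.
- ring_blue: blue ring printed on the cream board, same size as the red ring. Origin at its centre, on the board's top face.
- band_black: black band printed along one edge of the cream board, 40 mm wide (its x axis), 270 mm long (its y axis, parallel to the line through the two rings). Origin at its centre, on the board's top face, 150 mm from the board's centre. An equal orange band runs along the other edge; which edge has which changes.
- board: cream layout board lying on the table, fixed, 360 mm (its x axis) by 290 mm (its y axis), 3 mm thick. Origin at the centre of its underside, midway between the two rings; z up. The rings lie on its y axis at y = +90 and -90 mm, the black band at x = +150 or -150 mm.
- tube: short brown cardboard core standing upright on the table among the pieces, loose, 60 mm across, 100 mm tall, open at both ends. To be left alone. Origin at the centre of its foot.

How it is judged (in metres and radians):
At the end, for the whole second after the job is handed in: All flat and at rest on the board: discs within 10 mm of their own rings' centres, tile within 12 mm of the rings' midpoint, bar within 13 mm of midway from board centre to black band, 12 mm sideways, 0.2 rad of parallel; flower on the red disc within 10 mm of its centre (horizontal distance between disc_red and ring_red below 0.01 m and horizontal distance between disc_blue and ring_blue below 0.01 m and z of disc_red in the frame of board between 0.001 and 0.005 m and z of disc_blue in the frame of board between 0.001 and 0.005 m and z of tile_yellow in the frame of board between 0.001 and 0.005 m and z of bar_green in the frame of board between 0.001 and 0.005 m and z of flower_white in the frame of board between 0.019 and 0.023 m and horizontal distance between tile_yellow and board below 0.012 m and horizontal distance between bar_green and board below 0.088 m and horizontal distance between bar_green and band_black below 0.088 m and y of bar_green in the frame of board between -0.012 and 0.012 m and angle between the x axis of bar_green and the y axis of band_black, either way round below 0.2 rad and horizontal distance between flower_white and disc_red below 0.01 m and angle between each of disc_red, disc_blue, tile_yellow, bar_green, flower_white's own z axis and vertical below 0.08 rad and linear speed of each of disc_red, disc_blue, tile_yellow, bar_green, flower_white below 0.02 m/s and angular speed of each of disc_red, disc_blue, tile_yellow, bar_green, flower_white below 0.2 rad/s); the robot touches nothing.
It fails at once if the cardboard tube is tipped, or moved by more than 25 mm (angle between tube's own z axis and vertical above 0.3 rad or distance of tube from where it was at the start of the episode above 0.025 m).
It also fails if it takes over 125 s, if anything falls off the work surface, if the arm or the gripper's body presses on something with over 40 N, if the wrist force passes 120 N, or if a joint passes its speed limit or range.

## Working session

There is one attempt and no reset: what is moved stays moved. The work goes in short steps, Python scripts to look and compute and a tool call to move; the robot and the scene stay as the last step left them, time stands still between calls to the robot, and variables do not carry over. Pictures are saved under pics/ and viewed, at most 14 in all, crops included, and the job is handed in when it is done.

Besides the shell and the picture viewer there is one more tool, called after "Emit:" by a JSON object that holds its "api" and its "payload", one argument or row to a line. servo_tool: Moves the arm, as the interface text tells. Its arguments: {"type":"object","properties":{"increments":{"type":"array"},"grip_force":{"type":"number"}},"required":["increments"]}

```bash
mkdir -p pics; ls; python3 - <<'E'
from workcell import manip
import cv2,numpy as np
for n in("top","side"):
    c=manip.camera(n); cv2.imwrite(f"pics/{n}0.png",c["pixels"]); np.savez(f"{n}0.npz",**c)
    print(n,c["fx"],c["fy"],c["cx"],c["cy"]);print(np.round(c["world_from_camera"],3))
print(manip.read_state())
E
```

```text
pics
top 425.72498630992897 425.72498630992897 288.5908098481025 207.9822260410697
[[ 1.400000e-02 -9.850000e-01  1.730000e-01  3.999360e+02]
 [-1.000000e+00 -1.200000e-02  1.200000e-02  5.132000e+00]
 [-9.000000e-03 -1.730000e-01 -9.850000e-01  1.046928e+03]
 [ 0.000000e+00  0.000000e+00  0.000000e+00  1.000000e+00]]
side 537.1032967997593 537.1032967997593 283.38083318142543 203.67029649671392
[[-9.990000e-01 -3.800000e-02  2.400000e-02  5.259760e+02]
 [-4.200000e-02  5.920000e-01 -8.050000e-01  1.254142e+03]
 [ 1.600000e-02 -8.050000e-01 -5.930000e-01  9.611820e+02]
 [ 0.000000e+00  0.000000e+00  0.000000e+00  1.000000e+00]]
{'time': 0.1, 'q': array([-8.09992380e+01,  5.99502057e+00,  5.53206726e+00,  8.96058807e+01,
       -9.36039656e-04,  7.75262676e+01]), 'qvel': array([-0.02276032, -0.02654934,  0.0973781 , -0.09668493, -0.02340794,
        0.00142323]), 'joint_efforts': array([ 7.01471217e-03, -5.58202565e+01,  5.04721963e+01,  1.27627022e-02,
       -3.07758683e-04,  1.18704253e-05]), 'tool_pos': array([ 219.63867516, -558.24584942,  404.0070793 ]), 'ee_rot': array([-1.79932589e+02, -1.39536428e-02,  2.14744867e+01]), 'ft_force': array([-0.262662  ,  0.04034597,  0.03233959]), 'moment': array([ 0.03006465,  0.02509725, -0.01769639]), 'grasp_force': 0.0, 'finger_gap': 85.60240253896046}
```

View pics/top0.png

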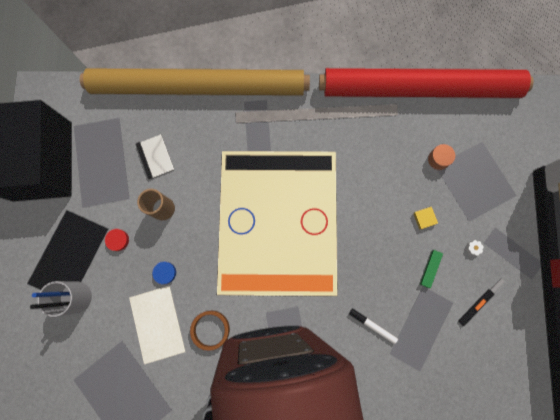

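View pics/side0.png

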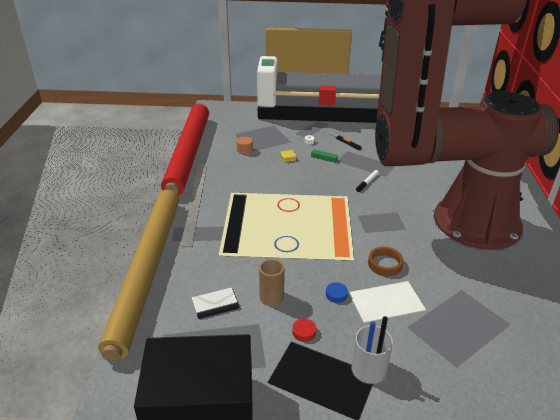

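The top view shows red disc (116,240), blue disc (164,273), tile (427,218), bar (431,269), flower (475,248), tube (156,204), blue ring (241,221), red ring (314,221), black band (278,163). The side view agrees.

```bash
cat > h.py <<'E'
import cv2,numpy as np
def proj(c,uv,z):
    M=c["world_from_camera"];uv=np.atleast_2d(uv).astype(float)
    d=np.c_[(uv[:,0]-c["cx"])/c["fx"],(uv[:,1]-c["cy"])/c["fy"],np.ones(len(uv))]@M[:3,:3].T
    o=M[:3,3]; s=(z-o[2])/d[:,2]; return o+d*s[:,None]
RNG={'red':[((0,150,70),(6,255,255)),((174,150,70),(180,255,255))],'blue':[((105,130,50),(130,255,255))],
'yellow':[((20,160,100),(32,255,255))],'green':[((50,110,40),(85,255,255))],'white':[((0,0,170),(180,60,255))],
'orange':[((7,160,150),(17,255,255))],'black':[((0,0,0),(180,120,45))],'cream':[((22,30,150),(35,120,255))]}
def blob(c,col,seed,r,z,near=None):
    """mask of colour in window round seed (px), rectified onto plane z -> world points"""
    h=cv2.cvtColor(np.ascontiguousarray(c["pixels"]),cv2.COLOR_BGR2HSV)
    m=sum(cv2.inRange(h,np.array(a),np.array(b)) for a,b in RNG[col])
    w=np.zeros_like(m);cv2.circle(w,tuple(int(round(s)) for s in seed),r,255,-1);m&=w
    v,u=np.nonzero(m)
    return proj(c,np.c_[u,v],z)[:,:2]
def rect(p):
    (cx,cy),(w,h),a=cv2.minAreaRect(p.astype(np.float32)); 
    if w<h:w,h,a=h,w,a+90
    return np.round([cx,cy,w,h,a%180],1)
E
python3 - <<'E'
import numpy as np,cv2
from h import *
T=dict(np.load("top0.npz"));S=dict(np.load("side0.npz"))
for name,col,ts,tr,ss,sr,z in [("disc_red","red",(116,240),16,(304,330),18,18),("disc_blue","blue",(164,273),16,(337,293),17,18),
 ("tile","yellow",(427,218),16,(288,156),12,18),("bar","green",(431,269),28,(325,155),20,18),("flower","white",(475,248),12,(309,140),9,18),
 ("ring_red","red",(314,221),20,(289,205),20,3),("ring_blue","blue",(241,221),20,(287,244),20,3),("black","black",(278,163),62,None,0,3),("orange","orange",(278,283),62,None,0,3)]:
    for c,s,r,n in((T,ts,tr,"T"),(S,ss,sr,"S")):
        if s is None: continue
        p=blob(c,col,s,r,z)
        if len(p)<5: print(name,n,"few");continue
        print(name,n,len(p),"mean",p.mean(0).round(1),"rect",rect(p))
# tube: top rim by depth
for c,n in((T,"T"),(S,"S")):
    d=c["range_z"];v,u=np.nonzero(d>0);M=c["world_from_camera"];zz=d[v,u]
    P=np.c_[(u-c["cx"])/c["fx"]*zz,(v-c["cy"])/c["fy"]*zz,zz]@M[:3,:3].T+M[:3,3]
    if n=="T":k=(abs(u-156)<25)&(abs(v-204)<25)&(P[:,2]>85)
    else:k=(abs(u-272)<25)&(abs(v-280)<35)&(P[:,2]>85)
    print("tube",n,k.sum(),P[k].min(0).round(),P[k].max(0).round())
    for nm,lo,hi in(("roll region",(500,-600),(720,0)),):
        pass
    # heights of tall things in the working area
    k=(P[:,2]>40)&(P[:,0]>150)&(P[:,0]<760)&(abs(P[:,1])<700)
    g=np.unique((P[k][:,:2]//40*40).astype(int),axis=0);print(n,len(g),[ (a,b) for a,b in g.tolist()][:60])
E
```

```text
disc_red T 393 mean [497.4 435.5] rect [497.2 435.3  53.7  51.6  47.9]
disc_red S 440 mean [498.4 447. ] rect [498.1 446.2  66.4  50.   91.6]
disc_blue T 397 mean [420.  314.6] rect [420.1 313.9  53.5  49.8  90.8]
disc_blue S 365 mean [421.2 326.5] rect [420.6 326.8  64.9  51.3  88.8]
tile T 280 mean [ 560.5 -316.5] rect [ 560.5 -316.1   43.3   39.1  109.3]
tile S 93 mean [ 561.  -297.9] rect [ 562.1 -300.    58.4   45.   108.9]
bar T 382 mean [ 437.8 -325. ] rect [ 438.  -325.    88.8   24.4  158. ]
bar S 190 mean [ 439.5 -310.7] rect [ 439.7 -311.2   94.3   45.7  157.6]
flower T 149 mean [ 490.4 -434.3] rect [ 490.2 -434.2   34.3   32.5  162.6]
flower S 51 mean [ 490.4 -426.4] rect [ 488.5 -420.3   58.3   32.1   90.6]
ring_red T 57 mean [549.6 -43.9] rect [550.9 -45.2  63.1  61.9  45.4]
ring_red S 24 mean [548.2 -36.9] rect [550.4 -38.3  63.6  53.3 177.6]
ring_blue T few
ring_blue S 23 mean [548.7 140.9] rect [548.8 141.4  62.9  50.    3.5]
black T 1150 mean [700.   52.6] rect [701.5  45.1 261.9  31.6  90.6]
orange T 1696 mean [400.3  43. ] rect [400.2  43.3 266.6  35.7  90.8]
tube
[... 869 characters left out ...]
(120, 80), (160, -40), (160, 0), (160, 40), (160, 80), (200, -720), (200, -680), (200, -640), (200, -600), (200, 40), (200, 80), (240, -720), (240, -680), (240, -640), (240, -600), (240, -560), (240, 40), (240, 80), (240, 120), (280, -720), (280, -680), (280, -640), (280, -600), (280, 0), (280, 40), (280, 80), (280, 120), (320, -720), (320, -680), (320, -640), (320, -600), (320, -80), (320, -40), (320, 0), (320, 40), (320, 480), (320, 520), (320, 560), (360, -720), (360, -680), (360, -640), (360, -600), (360, 480), (360, 520), (360, 560), (400, -720), (400, -680), (400, -640), (400, -600), (400, -560), (440, -720), (440, -680), (440, -640), (440, -600), (440, -560), (480, -720), (480, -680)]
```

```bash
python3 - <<'E'
import numpy as np,cv2
from h import *
T=dict(np.load("top0.npz"));S=dict(np.load("side0.npz"))
for c,n,sd,R,bl in((T,"T",[(314,221),(241,221)],22,0),(S,"S",[(289,205),(287,244)],17,0)):
    img=np.ascontiguousarray(c["pixels"]).astype(float)
    for s,nm in zip(sd,("red","blue")):
        P=img[s[1]-R:s[1]+R+1,s[0]-R:s[0]+R+1]
        d=np.linalg.norm(P-np.median(P.reshape(-1,3),0),axis=2); d[d<35]=0
        v,u=np.nonzero(d); p=proj(c,np.c_[u+s[0]-R,v+s[1]-R],3)[:,:2]; w=d[v,u]
        # circle fit r=31.5 weighted
        from scipy.optimize import least_squares
        r=least_squares(lambda x:np.sqrt(w)*(np.hypot(*(p-x[:2]).T)-x[2]),[*p.mean(0),31],loss="soft_l1").x
        print(n,nm,len(p),r.round(1))
h=cv2.cvtColor(np.ascontiguousarray(T["pixels"]),cv2.COLOR_BGR2HSV)
m=((h[...,2]<75)).astype(np.uint8);w=np.zeros_like(m);w[150:176,216:342]=1
v,u=np.nonzero(m&w);print("black",rect(proj(T,np.c_[u,v],3)[:,:2]))
# discs: depth-based top-face points
for c,n,L in((T,"T",[("red",116,240),("blue",164,273),("tile",427,218),("bar",431,269),("flower",475,248)]),(S,"S",[("red",304,330),("blue",337,293),("tile",288,156),("bar",325,155),("flower",309,140)])):
    d=c["range_z"];M=c["world_from_camera"];v,u=np.mgrid[:420,:560];
    P=np.stack([(u-c["cx"])/c["fx"]*d,(v-c["cy"])/c["fy"]*d,d],-1)@M[:3,:3].T+M[:3,3]
    for nm,a,b in L:
        r=30;Q=P[b-r:b+r,a-r:a+r].reshape(-1,3);t=Q[(Q[:,2]>13)&(Q[:,2]<26)&(np.hypot(*(Q[:,:2]-P[b,a,:2]).T)<55)]
        print(n,nm,len(t),t[:,2].mean().round(1),t[:,:2].mean(0).round(1),rect(t[:,:2]))
E
```

```text
T red 287 [551.  -46.1  32.1]
T blue 271 [550.3 135.5  31.9]
S red 338 [549.4 -72.6  52.2]
S blue 287 [549.2 157.8  46.1]
black [700.2  46.2 264.5  34.2  90.6]
T red 388 18.4 [499.5 437.2] [499.7 437.2  52.6  51.5 159.3]
T blue 407 18.3 [421.3 315.8] [421.6 316.5  53.2  52.3  47. ]
T tile 334 18.5 [ 562.7 -316.8] [ 562.7 -317.3   45.4   43.6  109.2]
T bar 405 18.6 [ 439.  -325.7] [ 439.5 -326.6   90.    25.3  157.5]
T flower 170 18.7 [ 491.  -432.5] [ 491.4 -432.7   33.9   33.7   28.6]
S red 364 18.1 [498.5 441.5] [498.3 440.7  58.4  50.   91.4]
S blue 299 18.2 [420.3 319.9] [420.4 317.9  56.   51.5  87.6]
S tile 106 17.9 [ 562.  -312.5] [ 563.5 -314.1   51.2   47.2  102.1]
S bar 129 17.8 [ 438.2 -321.9] [ 438.7 -322.8   90.4   36.6  155.5]
S flower 52 17.8 [ 489.6 -427.6] [ 488.6 -430.    38.2   32.3   90. ]
```

```bash
cat > go.py <<'E'
import sys,json,numpy as np
from workcell import manip
s=manip.read_state(); x,y,z=s["tool_pos"]; yaw=s["ee_rot"][2]
print("t%.1f pos %s rot %s F %s gap %.1f gf %.0f q %s"%(s["time"],s["tool_pos"].round(1),s["ee_rot"].round(1),s["ft_force"].round(1),s["finger_gap"],s["grasp_force"],s["q"].round(0)))
for X,Y,Z,W in json.loads(sys.argv[1]):   # each waypoint is one call
    a=np.radians(yaw);dx,dy=X-x,Y-y
    t=(yaw-W+180)%360-180
    r=max(np.linalg.norm([dx,dy,Z-z])/41.7,abs(t)/7.16)
    print("->",(X,Y,Z,W),np.round([(dx*np.cos(a)+dy*np.sin(a))/400,(dx*np.sin(a)-dy*np.cos(a))/400,(z-Z)/400,0,0,t/180],3).tolist(),"rows>=%.1f"%r)
    x,y,z,yaw=X,Y,Z,W
E
python3 go.py '[[439,-326,260,-22.3],[439,-326,174,-22.3]]'
```

```text
t0.1 pos [ 219.6 -558.2  404. ] rot [-179.9   -0.    21.5] F [-0.3  0.   0. ] gap 85.6 gf 0 q [-81.   6.   6.  90.  -0.  78.]
-> (439, -326, 260, -22.3) [0.723, -0.34, 0.36, 0.0, 0.0, 0.243] rows>=8.4
-> (439, -326, 174, -22.3) [0.0, -0.0, 0.215, 0.0, 0.0, 0.0] rows>=2.1
```

Emit:
{"api": "servo_tool", "payload": {
  "increments": [
    [[0.723,-0.34,0.36,0,0,0.243,1],[0.723,-0.34,0.36,0,0,0.243,1],[0.723,-0.34,0.36,0,0,0.243,1],[0.723,-0.34,0.36,0,0,0.243,1],[0.723,-0.34,0.36,0,0,0.243,1],[0.723,-0.34,0.36,0,0,0.243,1],[0.723,-0.34,0.36,0,0,0.243,1],[0.723,-0.34,0.36,0,0,0.243,1],[0.723,-0.34,0.36,0,0,0.243,1],[0.723,-0.34,0.36,0,0,0.243,1]]
  ],
  "grip_force": 40
}}

```text
time: 0.93
tool_pos: [440.5, -322.0, 257.7]
ee_rot: [-179.8, 0.2, -22.0]
ft_force: [1.3, 0.4, -0.7]
finger_gap: 85.4
grasp_force: 0.0
```

Emit:
{"api": "servo_tool", "payload": {
  "increments": [
    [[0,0,0,0,0,0,0.7],[0,0,0.05,0,0,0,0.7],[0,0,0.1,0,0,0,0.7],[0,0,0.1,0,0,0,0.7],[0,0,0.1,0,0,0,0.7]]
  ]
}}

```text
time: 1.35
tool_pos: [438.2, -326.4, 220.5]
ee_rot: [-180.0, 0.1, -22.3]
ft_force: [0.2, -0.4, 0.3]
finger_gap: 59.7
grasp_force: 0.0
```

```bash
python3 - <<'E'
from workcell import manip
import cv2,numpy as np
c=manip.camera("top");cv2.imwrite("pics/top1.png",cv2.resize(c["pixels"][170:330,350:510],None,fx=3,fy=3))
E
python3 go.py '[[439,-326,174,-22.3]]'
```

```text
t1.4 pos [ 438.6 -326.7  221.6] rot [180.   -0.  -22.3] F [-0.3  0.3  0.2] gap 60.0 gf 0 q [-50.  -0. -20.  70.  -0. 152.]
-> (439, -326, 174, -22.3) [0.0, -0.002, 0.119, 0.0, 0.0, -0.0] rows>=1.1
```

View pics/top1.png

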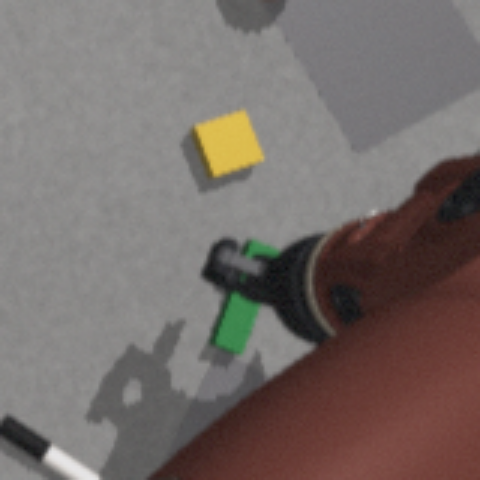

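The gripper straddles the bar (crop centre about (240,290)), aligned across its width; going down.

Emit:
{"api": "servo_tool", "payload": {
  "increments": [
    [[0,-0.002,0.06,0,0,0,0.7],[0,-0.002,0.1,0,0,0,0.7],[0,-0.002,0.117,0,0,0,0.7],[0,-0.002,0.117,0,0,0,0],[0,-0.002,0.117,0,0,0,0],[0,-0.002,0.117,0,0,0,0],[0,-0.002,0.117,0,0,0,0],[0,-0.002,0.117,0,0,0,0],[0,-0.002,0.117,0,0,0,0]]
  ],
  "grip_force": 40
}}

```text
time: 2.15
tool_pos: [439.9, -325.9, 175.8]
ee_rot: [179.9, -0.1, -22.3]
ft_force: [-0.8, 0.4, 7.2]
finger_gap: 22.8
grasp_force: 40.9
```

```bash
python3 go.py '[[439,-326,260,-22.3],[530,-180,260,45],[625.5,45.5,230,90.7]]'
```

```text
t2.1 pos [ 439.9 -325.9  175.8] rot [ 1.799e+02 -1.000e-01 -2.230e+01] F [-0.8  0.4  7.2] gap 22.8 gf 41 q [-50.   2. -23.  65.  -0. 152.]
-> (439, -326, 260, -22.3) [-0.002, 0.001, -0.211, 0.0, 0.0, 0.0] rows>=2.0
-> (530, -180, 260, 45) [0.072, -0.424, 0.0, 0.0, 0.0, -0.374] rows>=9.4
-> (625.5, 45.5, 230, 90.7) [0.567, -0.23, 0.075, 0.0, 0.0, -0.254] rows>=6.4
```

Emit:
{"api": "servo_tool", "payload": {
  "increments": [
    [[0,0,-0.05,0,0,0,0],[0,0,-0.12,0,0,0,0],[0,0,-0.211,0,0,0,0],[0,0,-0.211,0,0,0,0]]
  ]
}}

```text
time: 2.48
tool_pos: [440.8, -326.8, 266.1]
ee_rot: [179.7, -0.5, -22.3]
ft_force: [1.1, -1.0, 0.7]
finger_gap: 22.9
grasp_force: 40.0
```

Emit:
{"api": "servo_tool", "payload": {
  "increments": [
    [[0.072,-0.424,0,0,0,-0.374,0],[0.072,-0.424,0,0,0,-0.374,0],[0.072,-0.424,0,0,0,-0.374,0],[0.072,-0.424,0,0,0,-0.374,0],[0.072,-0.424,0,0,0,-0.374,0],[0.072,-0.424,0,0,0,-0.374,0],[0.072,-0.424,0,0,0,-0.374,0],[0.072,-0.424,0,0,0,-0.374,0],[0.072,-0.424,0,0,0,-0.374,0],[0.072,-0.424,0,0,0,-0.374,0]]
  ]
}}

```text
time: 3.32
tool_pos: [530.4, -179.2, 258.9]
ee_rot: [179.9, -0.0, 45.5]
ft_force: [0.1, 0.1, -0.8]
finger_gap: 22.8
grasp_force: 40.0
```

Emit:
{"api": "servo_tool", "payload": {
  "increments": [
    [[0.567,-0.23,0.075,0,0,-0.254,0],[0.567,-0.23,0.075,0,0,-0.254,0],[0.567,-0.23,0.075,0,0,-0.254,0],[0.567,-0.23,0.075,0,0,-0.254,0],[0.567,-0.23,0.075,0,0,-0.254,0],[0.567,-0.23,0.075,0,0,-0.254,0],[0.567,-0.23,0.075,0,0,-0.254,0],[0.567,-0.23,0.075,0,0,-0.254,0],[0.567,-0.23,0.075,0,0,-0.254,0],[0.567,-0.23,0.075,0,0,-0.254,0]]
  ]
}}

```text
time: 4.15
tool_pos: [625.3, 45.4, 228.7]
ee_rot: [180.0, 0.0, 90.6]
ft_force: [0.2, 0.3, -0.4]
finger_gap: 22.8
grasp_force: 40.0
```

```bash
python3 go.py '[[625.5,45.5,180,90.7]]'
```

```text
t4.2 pos [625.3  45.4 228.7] rot [180.    0.   90.6] F [ 0.2  0.3 -0.4] gap 22.8 gf 40 q [-8. 13. -5. 72. -0. 82.]
-> (625.5, 45.5, 180, 90.7) [0.0, 0.0, 0.122, 0.0, 0.0, -0.001] rows>=1.2
```

Emit:
{"api": "servo_tool", "payload": {
  "increments": [
    [[0,0,0.06,0,0,0,0],[0,0,0.1,0,0,0,0],[0,0,0.115,0,0,0,0],[0,0,0.123,0,0,0,0],[0,0,0.123,0,0,0,0],[0,0,0.123,0,0,0,0]]
  ]
}}

```text
time: 4.65
tool_pos: [625.7, 45.6, 180.1]
ee_rot: [179.9, 0.0, 90.7]
ft_force: [1.2, -1.0, -0.1]
finger_gap: 23.0
grasp_force: 40.0
```

Emit:
{"api": "servo_tool", "payload": {
  "increments": [
    [[0,0,0,0,0,0,0.45],[0,0,0,0,0,0,0.45],[0,0,0,0,0,0,0.45],[0,0,-0.05,0,0,0,0.45],[0,0,-0.1,0,0,0,0.45],[0,0,-0.2,0,0,0,0.7],[0,0,-0.2,0,0,0,0.7]]
  ]
}}

```text
time: 5.23
tool_pos: [627.4, 46.2, 267.0]
ee_rot: [179.5, 0.1, 90.8]
ft_force: [2.1, -0.8, 2.5]
finger_gap: 59.4
grasp_force: 0.0
```

```bash
python3 go.py '[[562,-80,260,100],[562,-316.5,240,109.3],[562,-316.5,177,109.3]]'
```

```text
t5.2 pos [627.4  46.2 267. ] rot [1.795e+02 1.000e-01 9.080e+01] F [ 2.1 -0.8  2.5] gap 59.4 gf 0 q [-8. 12. -3. 75. -0. 82.]
-> (562, -80, 260, 100) [-0.313, -0.168, 0.018, 0.0, 0.0, -0.051] rows>=3.4
-> (562, -316.5, 240, 109.3) [-0.582, -0.103, 0.05, 0.0, 0.0, -0.052] rows>=5.7
-> (562, -316.5, 177, 109.3) [0.0, 0.0, 0.158, 0.0, 0.0, 0.0] rows>=1.5
```

Emit:
{"api": "servo_tool", "payload": {
  "increments": [
    [[-0.313,-0.168,0.018,0,0,-0.051,1],[-0.313,-0.168,0.018,0,0,-0.051,1],[-0.313,-0.168,0.018,0,0,-0.051,1],[-0.313,-0.168,0.018,0,0,-0.051,1]]
  ]
}}

```text
time: 5.57
tool_pos: [558.3, -82.6, 251.9]
ee_rot: [-180.0, 0.1, 99.9]
ft_force: [-0.1, -0.7, 0.4]
finger_gap: 85.3
grasp_force: 0.0
```

Emit:
{"api": "servo_tool", "payload": {
  "increments": [
    [[-0.582,-0.103,0.05,0,0,-0.052,1],[-0.582,-0.103,0.05,0,0,-0.052,1],[-0.582,-0.103,0.05,0,0,-0.052,1],[-0.582,-0.103,0.05,0,0,-0.052,1],[-0.582,-0.103,0.05,0,0,-0.052,1],[-0.582,-0.103,0.05,0,0,-0.052,1],[-0.582,-0.103,0.05,0,0,-0.052,1],[-0.582,-0.103,0.05,0,0,-0.052,1],[-0.582,-0.103,0.05,0,0,-0.052,1]]
  ]
}}

```text
time: 6.32
tool_pos: [559.5, -315.9, 232.0]
ee_rot: [180.0, -0.0, 109.3]
ft_force: [-0.4, -0.1, 0.2]
finger_gap: 85.5
grasp_force: 0.0
```

```bash
python3 go.py '[[562,-316.5,177,109.3]]'; python3 - <<'E'
from workcell import manip
from h import *
c=manip.camera("top")
p=blob(c,'green',(253,192),40,21);print("bar",len(p),p.mean(0).round(1),rect(p)) if len(p)>5 else print("none")
cv2.imwrite("pics/top2.png",c["pixels"])
E
```

```text
t6.3 pos [ 559.5 -315.9  232. ] rot [180.   -0.  109.3] F [-0.4 -0.1  0.2] gap 85.5 gf 0 q [-41.  16.  -2.  73.   0.  30.]
-> (562, -316.5, 177, 109.3) [-0.003, 0.005, 0.137, 0.0, 0.0, 0.0] rows>=1.3
bar 283 [622.4  47.7] [622.3  46.5  79.   20.2  90.7]
```

View pics/top2.png

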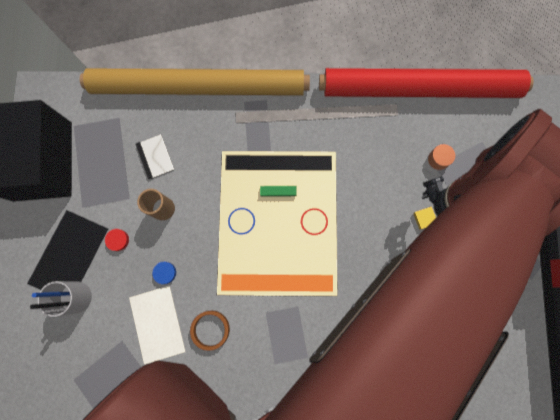

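The bar lies at (278,191), parallel between the rings and the black band; the gripper is over the tile at (427,218).

Emit:
{"api": "servo_tool", "payload": {
  "increments": [
    [[-0.003,0.005,0.06,0,0,0,1],[-0.003,0.005,0.1,0,0,0,1],[-0.003,0.005,0.14,0,0,0,1],[-0.003,0.005,0.14,0,0,0,1],[-0.003,0.005,0.14,0,0,0,0],[-0.003,0.005,0.14,0,0,0,0],[-0.003,0.005,0.14,0,0,0,0],[-0.003,0.005,0.14,0,0,0,0],[-0.003,0.005,0.14,0,0,0,0],[-0.003,0.005,0.14,0,0,0,0]]
  ],
  "grip_force": 40
}}

```text
time: 7.2
tool_pos: [562.4, -317.0, 177.8]
ee_rot: [179.9, 0.1, 109.3]
ft_force: [-0.7, 1.3, 6.3]
finger_gap: 43.0
grasp_force: 41.6
```

```bash
python3 go.py '[[562,-316.5,260,109.3],[550.6,45,240,90.7]]'
```

```text
t7.2 pos [ 562.4 -317.   177.8] rot [1.799e+02 1.000e-01 1.093e+02] F [-0.7  1.3  6.3] gap 43.0 gf 42 q [-41.  18.  -4.  67.   0.  30.]
-> (562, -316.5, 260, 109.3) [0.001, -0.001, -0.206, 0.0, 0.0, 0.0] rows>=2.0
-> (550.6, 45, 240, 90.7) [0.862, 0.272, 0.05, 0.0, 0.0, 0.103] rows>=8.7
```

Emit:
{"api": "servo_tool", "payload": {
  "increments": [
    [[0,0,-0.05,0,0,0,0],[0,0,-0.12,0,0,0,0],[0,0,-0.206,0,0,0,0],[0,0,-0.206,0,0,0,0]]
  ]
}}

```text
time: 7.53
tool_pos: [563.4, -318.0, 266.4]
ee_rot: [179.7, 0.5, 109.3]
ft_force: [1.0, -0.7, 1.2]
finger_gap: 42.6
grasp_force: 40.9
```

Emit:
{"api": "servo_tool", "payload": {
  "increments": [
    [[0.862,0.272,0.05,0,0,0.103,0],[0.862,0.272,0.05,0,0,0.103,0],[0.862,0.272,0.05,0,0,0.103,0],[0.862,0.272,0.05,0,0,0.103,0],[0.862,0.272,0.05,0,0,0.103,0],[0.862,0.272,0.05,0,0,0.103,0],[0.862,0.272,0.05,0,0,0.103,0],[0.862,0.272,0.05,0,0,0.103,0],[0.862,0.272,0.05,0,0,0.103,0],[0.862,0.272,0.05,0,0,0.103,0]]
  ]
}}

```text
time: 8.37
tool_pos: [549.7, 49.4, 238.4]
ee_rot: [180.0, -0.1, 91.0]
ft_force: [-0.9, -0.7, -1.1]
finger_gap: 42.9
grasp_force: 40.8
```

Emit:
{"api": "servo_tool", "payload": {
  "increments": [
    [[0,0,0,0,0,0,0],[0,0,0,0,0,0,0],[0,0,0.05,0,0,0,0],[0,0,0.05,0,0,0,0]]
  ]
}}

```text
time: 8.7
tool_pos: [549.7, 43.5, 215.9]
ee_rot: [-179.8, -0.0, 90.7]
ft_force: [-1.7, -0.1, -0.5]
finger_gap: 43.2
grasp_force: 40.9
```

```bash
python3 go.py '[[550.6,45,181,90.7]]'
```

```text
t8.7 pos [549.7  43.5 215.9] rot [-179.8   -0.    90.7] F [-1.7 -0.1 -0.5] gap 43.2 gf 41 q [ -9.   1. -20.  70.  -0.  80.]
-> (550.6, 45, 181, 90.7) [0.004, 0.002, 0.087, 0.0, 0.0, -0.0] rows>=0.8
```

Emit:
{"api": "servo_tool", "payload": {
  "increments": [
    [[0.004,0.002,0.04,0,0,0,0],[0.004,0.002,0.07,0,0,0,0],[0.004,0.002,0.088,0,0,0,0],[0.004,0.002,0.088,0,0,0,0],[0.004,0.002,0.088,0,0,0,0]]
  ]
}}

```text
time: 9.12
tool_pos: [551.1, 46.0, 183.1]
ee_rot: [-180.0, -0.0, 90.7]
ft_force: [-0.2, -0.5, -0.3]
finger_gap: 42.6
grasp_force: 40.9
```

Emit:
{"api": "servo_tool", "payload": {
  "increments": [
    [[0,0,0,0,0,0,0.7],[0,0,0,0,0,0,0.7],[0,0,0,0,0,0,0.7],[0,0,-0.05,0,0,0,0.7],[0,0,-0.1,0,0,0,0.7],[0,0,-0.2,0,0,0,1],[0,0,-0.2,0,0,0,1]]
  ]
}}

```text
time: 9.7
tool_pos: [553.2, 46.2, 270.7]
ee_rot: [179.5, 0.1, 90.8]
ft_force: [0.9, -0.1, 0.9]
finger_gap: 81.3
grasp_force: 0.0
```

```bash
python3 go.py '[[421,316.5,240,90.7]]'
```

```text
t9.7 pos [553.2  46.2 270.7] rot [1.795e+02 1.000e-01 9.080e+01] F [ 0.9 -0.1  0.9] gap 81.3 gf 0 q [ -9.  -1. -16.  75.  -0.  80.]
-> (421, 316.5, 240, 90.7) [0.68, -0.321, 0.077, 0.0, 0.0, 0.001] rows>=7.3
```

Emit:
{"api": "servo_tool", "payload": {
  "increments": [
    [[0.68,-0.321,0.077,0,0,0,1],[0.68,-0.321,0.077,0,0,0,1],[0.68,-0.321,0.077,0,0,0,1],[0.68,-0.321,0.077,0,0,0,1],[0.68,-0.321,0.077,0,0,0,1],[0.68,-0.321,0.077,0,0,0,1],[0.68,-0.321,0.077,0,0,0,1],[0.68,-0.321,0.077,0,0,0,1],[0.68,-0.321,0.077,0,0,0,1],[0.68,-0.321,0.077,0,0,0,1]]
  ]
}}

```text
time: 10.53
tool_pos: [419.1, 316.9, 232.5]
ee_rot: [180.0, 0.0, 90.9]
ft_force: [0.5, 0.2, 0.6]
finger_gap: 85.7
grasp_force: 0.0
```

```bash
python3 go.py '[[421,316.5,177,90.7]]'; python3 - <<'E'
from workcell import manip
from h import *
c=manip.camera("top")
p=blob(c,'green',(278,191),40,21);print("bar",len(p),p.mean(0).round(1),rect(p)) if len(p)>5 else print("none")
p=blob(c,'yellow',(278,221),28,21);print("tile",len(p),p.mean(0).round(1),rect(p)) if len(p)>5 else print("none")
cv2.imwrite("pics/top3.png",cv2.resize(c["pixels"][140:340,80:350],None,fx=2.5,fy=2.5))
E
```

```text
t10.5 pos [419.1 316.9 232.5] rot [180.    0.   90.9] F [0.5 0.2 0.6] gap 85.7 gf 0 q [ 23.  -5. -23.  72.  -0. 112.]
-> (421, 316.5, 177, 90.7) [-0.001, 0.005, 0.139, 0.0, 0.0, 0.001] rows>=1.3
bar 305 [622.6  44.7] [622.3  44.   84.   20.2  90.7]
tile 261 [548.7  44.7] [547.6  45.1  39.3  39.1   0.7]
```

View pics/top3.png

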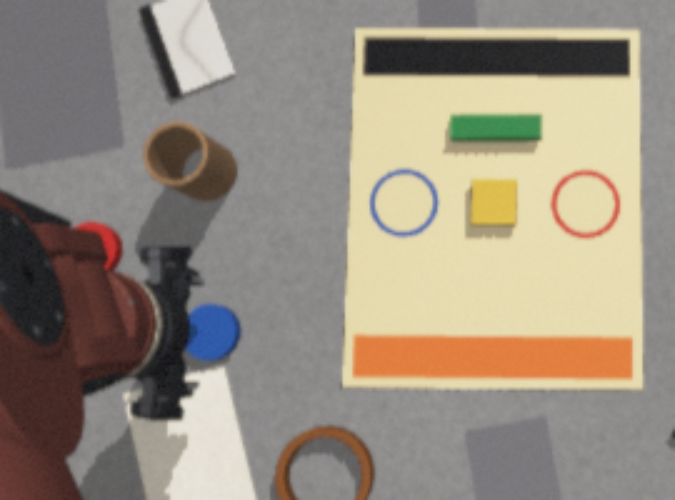

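Bar and tile are centred in the crop (495,127), (495,203); the gripper is above the blue disc at (210,332), with the paper near one finger. I'll check the paper's height.

```bash
python3 - <<'E'
from h import *
c=dict(np.load("top0.npz"));d=c["range_z"];M=c["world_from_camera"];v,u=np.mgrid[:420,:560]
P=np.stack([(u-c["cx"])/c["fx"]*d,(v-c["cy"])/c["fy"]*d,d],-1)@M[:3,:3].T+M[:3,3]
for a,b in((157,325),(150,300),(165,300),(190,290),(200,250)):print(a,b,P[b-2:b+3,a-2:a+3].reshape(-1,3).mean(0).round(1))
E
```

```text
157 325 [296.3 327.8   0.5]
150 300 [354.4 348.5   0.8]
165 300 [354.9 312.4   0.4]
190 290 [3.794e+02 2.533e+02 3.000e-01]
200 250 [476.2 233.8   0.5]
```

Emit:
{"api": "servo_tool", "payload": {
  "increments": [
    [[-0.001,0.005,0.06,0,0,0,1],[-0.001,0.005,0.1,0,0,0,1],[-0.001,0.005,0.14,0,0,0,1],[-0.001,0.005,0.14,0,0,0,1],[-0.001,0.005,0.14,0,0,0,0],[-0.001,0.005,0.14,0,0,0,0],[-0.001,0.005,0.14,0,0,0,0],[-0.001,0.005,0.14,0,0,0,0],[-0.001,0.005,0.14,0,0,0,0]]
  ],
  "grip_force": 40
}}

```text
time: 11.33
tool_pos: [422.2, 316.2, 178.2]
ee_rot: [179.8, -0.0, 90.7]
ft_force: [0.6, -2.8, 7.3]
finger_gap: 52.0
grasp_force: 42.0
```

```bash
python3 go.py '[[421,316.5,260,90.7],[550.4,135.2,230,90.7]]'
```

```text
t11.3 pos [422.2 316.2 178.2] rot [179.8  -0.   90.7] F [ 0.6 -2.8  7.3] gap 52.0 gf 42 q [ 23.  -2. -26.  65.  -0. 112.]
-> (421, 316.5, 260, 90.7) [0.001, -0.003, -0.205, 0.0, 0.0, 0.0] rows>=2.0
-> (550.4, 135.2, 230, 90.7) [-0.457, 0.318, 0.075, 0.0, 0.0, 0.0] rows>=5.4
```

Emit:
{"api": "servo_tool", "payload": {
  "increments": [
    [[0,0,-0.05,0,0,0,0],[0,0,-0.12,0,0,0,0],[0,0,-0.205,0,0,0,0],[0,0,-0.205,0,0,0,0]]
  ]
}}

```text
time: 11.67
tool_pos: [423.1, 317.1, 265.7]
ee_rot: [179.5, -0.2, 90.8]
ft_force: [1.0, 0.5, 0.1]
finger_gap: 52.3
grasp_force: 42.1
```

Emit:
{"api": "servo_tool", "payload": {
  "increments": [
    [[-0.457,0.318,0.075,0,0,0,0],[-0.457,0.318,0.075,0,0,0,0],[-0.457,0.318,0.075,0,0,0,0],[-0.457,0.318,0.075,0,0,0,0],[-0.457,0.318,0.075,0,0,0,0],[-0.457,0.318,0.075,0,0,0,0],[-0.457,0.318,0.075,0,0,0,0],[-0.457,0.318,0.075,0,0,0,0],[-0.457,0.318,0.075,0,0,0,0],[-0.457,0.318,0.075,0,0,0,0]]
  ]
}}

```text
time: 12.5
tool_pos: [550.3, 136.4, 228.7]
ee_rot: [180.0, -0.0, 90.9]
ft_force: [-0.4, -0.7, -0.2]
finger_gap: 52.1
grasp_force: 42.1
```

```bash
python3 go.py '[[550.4,135.2,181,90.7]]'
```

```text
t12.5 pos [550.3 136.4 228.7] rot [180.   -0.   90.9] F [-0.4 -0.7 -0.2] gap 52.1 gf 42 q [  1.   3. -16.  71.   0.  90.]
-> (550.4, 135.2, 181, 90.7) [-0.003, 0.0, 0.119, 0.0, 0.0, 0.001] rows>=1.1
```

Emit:
{"api": "servo_tool", "payload": {
  "increments": [
    [[-0.003,0,0.06,0,0,0,0],[-0.003,0,0.1,0,0,0,0],[-0.003,0,0.119,0,0,0,0],[-0.003,0,0.119,0,0,0,0],[-0.003,0,0.119,0,0,0,0]]
  ]
}}

```text
time: 12.92
tool_pos: [550.4, 134.9, 181.0]
ee_rot: [180.0, 0.0, 90.9]
ft_force: [1.0, 0.5, -0.5]
finger_gap: 52.2
grasp_force: 46.2
```

Emit:
{"api": "servo_tool", "payload": {
  "increments": [
    [[0,0,0,0,0,0,0.85],[0,0,0,0,0,0,0.85],[0,0,0,0,0,0,0.85],[0,0,-0.05,0,0,0,0.85],[0,0,-0.1,0,0,0,0.85],[0,0,-0.22,0,0,0,1],[0,0,-0.32,0,0,0,1],[0,0,-0.32,0,0,0,1]]
  ]
}}

```text
time: 13.58
tool_pos: [552.5, 134.1, 317.0]
ee_rot: [179.4, 0.0, 90.8]
ft_force: [1.6, 0.1, 0.9]
finger_gap: 85.4
grasp_force: 0.0
```

```bash
python3 go.py '[[440,300,310,90.7],[498.5,437,240,90.7]]'
```

```text
t13.6 pos [552.5 134.1 317. ] rot [179.4   0.   90.8] F [1.6 0.1 0.9] gap 85.4 gf 0 q [  0.   0. -10.  80.  -0.  90.]
-> (440, 300, 310, 90.7) [0.419, -0.276, 0.017, 0.0, 0.0, 0.0] rows>=4.8
-> (498.5, 437, 240, 90.7) [0.341, 0.15, 0.175, 0.0, 0.0, 0.0] rows>=3.9
```

Emit:
{"api": "servo_tool", "payload": {
  "increments": [
    [[0.419,-0.276,0.017,0,0,0,1],[0.419,-0.276,0.017,0,0,0,1],[0.419,-0.276,0.017,0,0,0,1],[0.419,-0.276,0.017,0,0,0,1],[0.419,-0.276,0.017,0,0,0,1],[0.419,-0.276,0.017,0,0,0,1],[0.419,-0.276,0.017,0,0,0,1]]
  ]
}}

```text
time: 14.17
tool_pos: [437.1, 301.5, 302.0]
ee_rot: [180.0, -0.0, 91.0]
ft_force: [0.1, -1.0, -0.4]
finger_gap: 85.0
grasp_force: 0.0
```

Emit:
{"api": "servo_tool", "payload": {
  "increments": [
    [[0.341,0.15,0.17,0,0,0,1],[0.341,0.15,0.17,0,0,0,1],[0.341,0.15,0.17,0,0,0,1],[0.341,0.15,0.17,0,0,0,1],[0.341,0.15,0.17,0,0,0,1],[0.341,0.15,0.17,0,0,0,1],[0.341,0.15,0.17,0,0,0,1]]
  ]
}}

```text
time: 14.75
tool_pos: [497.0, 436.3, 233.8]
ee_rot: [-180.0, 0.0, 90.7]
ft_force: [-0.1, 0.9, 0.4]
finger_gap: 85.0
grasp_force: 0.0
```

```bash
python3 go.py '[[498.5,437,177,90.7]]'; python3 - <<'E'
from workcell import manip
from h import *
c=manip.camera("top")
h=cv2.cvtColor(np.ascontiguousarray(c["pixels"]),cv2.COLOR_BGR2HSV)
p=blob(c,'blue',(241,219),30,21);print("blue",len(p),p.mean(0).round(1),rect(p))
cv2.imwrite("pics/top4.png",cv2.resize(c["pixels"][140:340,80:350],None,fx=2.5,fy=2.5))
E
```

```text
t14.8 pos [497.  436.3 233.8] rot [-180.     0.    90.7] F [-0.1  0.9  0.4] gap 85.0 gf 0 q [ 30.  19.   2.  73.  -0. 119.]
-> (498.5, 437, 177, 90.7) [0.002, 0.004, 0.142, 0.0, 0.0, 0.0] rows>=1.4
blue 383 [549.  136.4] [550.3 136.2  52.8  52.7 175.5]
```

View pics/top4.png

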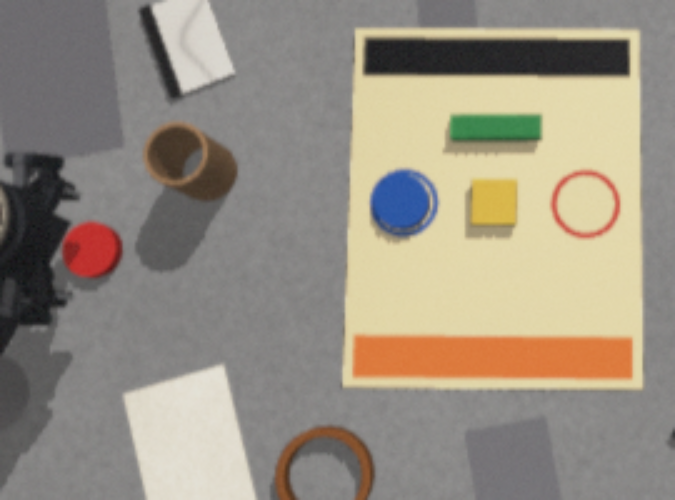

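The blue disc sits in its ring (crop (403,202)), within about 1 to 2 mm. The gripper is over the red disc (91,249), clear of the tube.

Emit:
{"api": "servo_tool", "payload": {
  "increments": [
    [[0.002,0.004,0.06,0,0,0,1],[0.002,0.004,0.1,0,0,0,1],[0.002,0.004,0.143,0,0,0,1],[0.002,0.004,0.143,0,0,0,1],[0.002,0.004,0.143,0,0,0,0],[0.002,0.004,0.143,0,0,0,0],[0.002,0.004,0.143,0,0,0,0],[0.002,0.004,0.143,0,0,0,0],[0.002,0.004,0.143,0,0,0,0]]
  ],
  "grip_force": 40
}}

```text
time: 15.55
tool_pos: [498.8, 438.3, 179.7]
ee_rot: [179.8, -0.1, 90.8]
ft_force: [-1.3, -3.2, 7.8]
finger_gap: 52.1
grasp_force: 41.0
```

```bash
python3 go.py '[[498.5,437,340,90.7],[480,180,340,90.7],[550.8,-45.7,240,90.7]]'
```

```text
t15.6 pos [498.8 438.3 179.7] rot [ 1.798e+02 -1.000e-01  9.080e+01] F [-1.3 -3.2  7.8] gap 52.1 gf 41 q [ 30.  21.  -1.  68.  -0. 119.]
-> (498.5, 437, 340, 90.7) [-0.003, -0.001, -0.401, 0.0, 0.0, 0.0] rows>=3.8
-> (480, 180, 340, 90.7) [-0.642, -0.054, 0.0, 0.0, 0.0, 0.0] rows>=6.2
-> (550.8, -45.7, 240, 90.7) [-0.566, 0.17, 0.25, 0.0, 0.0, 0.0] rows>=6.2
```

Emit:
{"api": "servo_tool", "payload": {
  "increments": [
    [[0,0,-0.05,0,0,0,0],[0,0,-0.13,0,0,0,0],[0,0,-0.22,0,0,0,0],[0,0,-0.32,0,0,0,0],[0,0,-0.4,0,0,0,0],[0,0,-0.4,0,0,0,0]]
  ]
}}

```text
time: 16.05
tool_pos: [499.2, 438.8, 347.1]
ee_rot: [179.3, -0.4, 90.8]
ft_force: [0.9, 1.1, 0.4]
finger_gap: 52.2
grasp_force: 41.9
```

Emit:
{"api": "servo_tool", "payload": {
  "increments": [
    [[-0.642,-0.054,0,0,0,0,0],[-0.642,-0.054,0,0,0,0,0],[-0.642,-0.054,0,0,0,0,0],[-0.642,-0.054,0,0,0,0,0],[-0.642,-0.054,0,0,0,0,0],[-0.642,-0.054,0,0,0,0,0],[-0.642,-0.054,0,0,0,0,0]]
  ]
}}

```text
time: 16.63
tool_pos: [479.5, 176.6, 337.8]
ee_rot: [179.9, 0.1, 90.6]
ft_force: [0.0, -0.7, -1.4]
finger_gap: 51.8
grasp_force: 42.0
```

Emit:
{"api": "servo_tool", "payload": {
  "increments": [
    [[-0.566,0.17,0.25,0,0,0,0],[-0.566,0.17,0.25,0,0,0,0],[-0.566,0.17,0.25,0,0,0,0],[-0.566,0.17,0.25,0,0,0,0],[-0.566,0.17,0.25,0,0,0,0],[-0.566,0.17,0.25,0,0,0,0],[-0.566,0.17,0.25,0,0,0,0],[-0.566,0.17,0.25,0,0,0,0],[-0.566,0.17,0.25,0,0,0,0],[-0.566,0.17,0.25,0,0,0,0]]
  ]
}}

```text
time: 17.47
tool_pos: [550.9, -43.5, 237.9]
ee_rot: [179.9, 0.0, 90.8]
ft_force: [-0.0, -1.0, 0.0]
finger_gap: 52.2
grasp_force: 42.1
```

```bash
python3 go.py '[[550.8,-46.2,182,90.7]]'
```

```text
t17.5 pos [550.9 -43.5 237.9] rot [179.9   0.   90.8] F [-0. -1.  0.] gap 52.2 gf 42 q [-18.  -0. -18.  72.   0.  71.]
-> (550.8, -46.2, 182, 90.7) [-0.007, -0.0, 0.14, 0.0, 0.0, 0.001] rows>=1.3
```

Emit:
{"api": "servo_tool", "payload": {
  "increments": [
    [[-0.005,0,0.06,0,0,0,0],[-0.005,0,0.1,0,0,0,0],[-0.005,0,0.14,0,0,0,0],[-0.005,0,0.14,0,0,0,0],[-0.005,0,0.14,0,0,0,0]]
  ]
}}

```text
time: 17.88
tool_pos: [550.7, -45.2, 181.2]
ee_rot: [-180.0, -0.0, 90.9]
ft_force: [0.5, -0.1, -0.1]
finger_gap: 51.7
grasp_force: 54.3
```

Emit:
{"api": "servo_tool", "payload": {
  "increments": [
    [[0,0,0,0,0,0,0.85],[0,0,0,0,0,0,0.85],[0,0,0,0,0,0,0.85],[0,0,-0.05,0,0,0,0.85],[0,0,-0.1,0,0,0,0.85],[0,0,-0.2,0,0,0,1],[0,0,-0.2,0,0,0,1]]
  ]
}}

```text
time: 18.47
tool_pos: [552.9, -47.0, 268.5]
ee_rot: [179.5, 0.2, 90.8]
ft_force: [1.4, 0.2, 1.6]
finger_gap: 85.5
grasp_force: 0.0
```

```bash
python3 go.py '[[491,-433,240,90.7]]'
```

```text
t18.5 pos [552.9 -47.  268.5] rot [179.5   0.2  90.8] F [1.4 0.2 1.6] gap 85.5 gf 0 q [-18.  -1. -16.  75.  -0.  71.]
-> (491, -433, 240, 90.7) [-0.963, -0.168, 0.071, 0.0, 0.0, 0.0] rows>=9.4
```

Emit:
{"api": "servo_tool", "payload": {
  "increments": [
    [[-0.963,-0.168,0.065,0,0,0,0.8],[-0.963,-0.168,0.065,0,0,0,0.8],[-0.963,-0.168,0.065,0,0,0,0.8],[-0.963,-0.168,0.065,0,0,0,0.8],[-0.963,-0.168,0.065,0,0,0,0.8],[-0.963,-0.168,0.065,0,0,0,0.8],[-0.963,-0.168,0.065,0,0,0,0.8],[-0.963,-0.168,0.065,0,0,0,0.8],[-0.963,-0.168,0.065,0,0,0,0.8],[-0.963,-0.168,0.065,0,0,0,0.8]]
  ]
}}

```text
time: 19.3
tool_pos: [487.3, -437.4, 235.0]
ee_rot: [180.0, 0.2, 90.6]
ft_force: [0.9, -0.9, 0.1]
finger_gap: 68.1
grasp_force: 0.0
```

Emit:
{"api": "servo_tool", "payload": {
  "increments": [
    [[0,0,0,0,0,0,0.8],[0,0,0,0,0,0,0.8],[0,0,0,0,0,0,0.8]]
  ]
}}

```text
time: 19.55
tool_pos: [489.1, -432.0, 235.0]
ee_rot: [180.0, -0.0, 90.8]
ft_force: [-0.3, 0.2, -0.6]
finger_gap: 68.2
grasp_force: 0.0
```

```bash
python3 go.py '[[491,-433,176,90.7]]'; python3 - <<'E'
from workcell import manip
from h import *
c=manip.camera("top")
p=blob(c,'red',(315,219),22,21);print("red",len(p),p.mean(0).round(1),rect(p))
cv2.imwrite("pics/top5.png",c["pixels"][120:340])
s=manip.camera("side");cv2.imwrite("pics/side5.png",cv2.resize(s["pixels"][100:200,240:390],None,fx=4,fy=4))
E
```

```text
t19.6 pos [ 489.1 -432.   235. ] rot [180.   -0.   90.8] F [-0.3  0.2 -0.6] gap 68.2 gf 0 q [-53.  17.   0.  73.   0.  36.]
-> (491, -433, 176, 90.7) [-0.003, 0.005, 0.147, 0.0, 0.0, 0.001] rows>=1.4
red 464 [549.8 -46.1] [548.3 -44.4  62.   60.8  45.4]
```

View pics/top5.png

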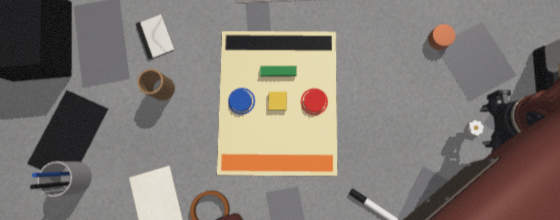

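View pics/side5.png

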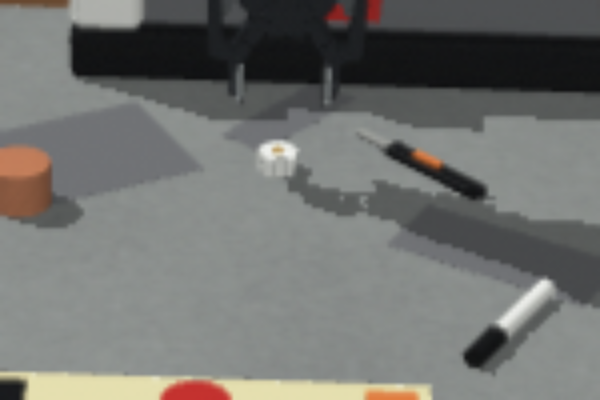

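The board pieces all sit in place: red disc at (314,101), blue at (241,101), tile at (278,100). The open fingers are centred over the flower (475,127), so I descend.

Emit:
{"api": "servo_tool", "payload": {
  "increments": [
    [[-0.003,0.005,0.06,0,0,0,0.8],[-0.003,0.005,0.1,0,0,0,0.8],[-0.003,0.005,0.146,0,0,0,0.8],[-0.003,0.005,0.146,0,0,0,0.8],[-0.003,0.005,0.146,0,0,0,0],[-0.003,0.005,0.146,0,0,0,0],[-0.003,0.005,0.146,0,0,0,0],[-0.003,0.005,0.146,0,0,0,0],[-0.003,0.005,0.146,0,0,0,0]]
  ],
  "grip_force": 30
}}

```text
time: 20.4
tool_pos: [491.5, -434.1, 178.3]
ee_rot: [179.9, 0.1, 90.8]
ft_force: [-0.1, 1.9, 6.7]
finger_gap: 34.7
grasp_force: 30.4
```

```bash
python3 go.py '[[491,-433,265,90.7],[550.7,-45.7,265,90.7]]'
```

```text
t20.4 pos [ 491.5 -434.1  178.3] rot [1.799e+02 1.000e-01 9.080e+01] F [-0.1  1.9  6.7] gap 34.7 gf 30 q [-53.  20.  -2.  68.   0.  36.]
-> (491, -433, 265, 90.7) [0.003, -0.001, -0.217, 0.0, 0.0, 0.0] rows>=2.1
-> (550.7, -45.7, 265, 90.7) [0.966, 0.161, 0.0, 0.0, 0.0, 0.0] rows>=9.4
```

Emit:
{"api": "servo_tool", "payload": {
  "increments": [
    [[0,0,-0.05,0,0,0,0],[0,0,-0.12,0,0,0,0],[0,0,-0.217,0,0,0,0],[0,0,-0.217,0,0,0,0]]
  ]
}}

```text
time: 20.73
tool_pos: [492.2, -435.4, 272.2]
ee_rot: [179.6, 0.5, 90.8]
ft_force: [0.8, -1.8, 1.2]
finger_gap: 34.2
grasp_force: 30.0
```

Emit:
{"api": "servo_tool", "payload": {
  "increments": [
    [[0.966,0.161,0,0,0,0,0],[0.966,0.161,0,0,0,0,0],[0.966,0.161,0,0,0,0,0],[0.966,0.161,0,0,0,0,0],[0.966,0.161,0,0,0,0,0],[0.966,0.161,0,0,0,0,0],[0.966,0.161,0,0,0,0,0],[0.966,0.161,0,0,0,0,0],[0.966,0.161,0,0,0,0,0],[0.966,0.161,0,0,0,0,0]]
  ]
}}

```text
time: 21.57
tool_pos: [550.2, -42.2, 263.9]
ee_rot: [179.9, -0.0, 90.9]
ft_force: [-0.1, 0.0, -0.9]
finger_gap: 34.2
grasp_force: 30.0
```

Emit:
{"api": "servo_tool", "payload": {
  "increments": [
    [[0,0,0,0,0,0,0],[0,0,0,0,0,0,0],[0,0,0,0,0,0,0]]
  ]
}}

```text
time: 21.82
tool_pos: [550.2, -47.0, 263.5]
ee_rot: [180.0, 0.0, 90.8]
ft_force: [-0.0, -1.1, 0.3]
finger_gap: 34.7
grasp_force: 30.0
```

```bash
python3 go.py '[[550.7,-46,198.5,90.7]]'
```

```text
t21.8 pos [550.2 -47.  263.5] rot [180.    0.   90.8] F [-0.  -1.1  0.3] gap 34.7 gf 30 q [-18.  -1. -16.  75.  -0.  71.]
-> (550.7, -46, 198.5, 90.7) [0.003, 0.001, 0.163, 0.0, 0.0, 0.0] rows>=1.6
```

Emit:
{"api": "servo_tool", "payload": {
  "increments": [
    [[0.003,0.001,0.07,0,0,0,0],[0.003,0.001,0.12,0,0,0,0],[0.003,0.001,0.15,0,0,0,0],[0.003,0.001,0.161,0,0,0,0],[0.003,0.001,0.161,0,0,0,0],[0.003,0.001,0.161,0,0,0,0]]
  ]
}}

```text
time: 22.32
tool_pos: [550.6, -46.2, 199.3]
ee_rot: [180.0, 0.0, 90.7]
ft_force: [0.5, 0.2, -0.2]
finger_gap: 34.7
grasp_force: 32.4
```

Emit:
{"api": "servo_tool", "payload": {
  "increments": [
    [[0,0,0,0,0,0,0.65],[0,0,0,0,0,0,0.65],[0,0,0,0,0,0,0.65],[0,0,-0.05,0,0,0,0.65],[0,0,-0.1,0,0,0,0.65],[0,0,-0.2,0,0,0,1],[0,0,-0.25,0,0,0,1],[0,0,-0.25,0,0,0,1]]
  ]
}}

```text
time: 22.98
tool_pos: [551.9, -45.7, 304.5]
ee_rot: [179.6, 0.2, 90.8]
ft_force: [0.8, -0.4, 0.2]
finger_gap: 85.2
grasp_force: 0.0
```

Emit:
{"api": "servo_tool", "payload": {
  "increments": [
    [[-0.75,-0.1,0,0,0,0,1],[-0.75,-0.1,0,0,0,0,1],[-0.75,-0.1,0,0,0,0,1],[-0.75,-0.1,0,0,0,0,1],[-0.75,-0.1,0,0,0,0,1],[-0.75,-0.1,0,0,0,0,1],[-0.75,-0.1,0,0,0,0,1],[-0.75,-0.1,0,0,0,0,1],[-0.75,-0.1,0,0,0,0,1],[-0.75,-0.1,0,0,0,0,1]]
  ]
}}

```text
time: 23.82
tool_pos: [514.2, -345.9, 298.0]
ee_rot: [-180.0, -0.1, 90.7]
ft_force: [-0.3, 1.0, -0.5]
finger_gap: 85.9
grasp_force: 0.0
```

```bash
python3 - <<'E'
from workcell import manip
from h import *
c=manip.camera("top")
for n,col,s,r,z in(("flower","white",(315,217),12,39),("red","red",(314,219),20,21),("blue","blue",(241,219),20,21),("tile","yellow",(278,219),18,21),("bar","green",(278,191),30,21)):
    p=blob(c,col,s,r,z);print(n,len(p),rect(p) if len(p)>5 else "")
d=c["range_z"];M=c["world_from_camera"];v,u=np.mgrid[:420,:560]
P=np.stack([(u-c["cx"])/c["fx"]*d,(v-c["cy"])/c["fy"]*d,d],-1)@M[:3,:3].T+M[:3,3]
Q=P[170:270,210:350].reshape(-1,3)
for n,xy,lo,hi in(("flower",(551,-46),30,50),("red",(551,-46),14,30),("blue",(550,135),14,30),("tile",(551,45),14,30),("bar",(625,45),14,30)):
    t=Q[(np.hypot(*(Q[:,:2]-xy).T)<50)&(Q[:,2]>lo)&(Q[:,2]<hi)];print(n,len(t),t[:,2].mean().round(1),t[:,2].std().round(2),rect(t[:,:2]))
t=P[160:260,120:200].reshape(-1,3);t=t[(t[:,2]>85)&(t[:,2]<120)];print("tube",t.min(0).round(),t.max(0).round())
cv2.imwrite("pics/top6.png",cv2.resize(c["pixels"][145:305,130:350],None,fx=3,fy=3))
s=manip.camera("side");cv2.imwrite("pics/side6.png",cv2.resize(s["pixels"][180:320,200:370],None,fx=4,fy=4))
E
```

```text
flower 166 [557.7 -49.   51.8  35.4 166.5]
red 251 [548.3 -44.4  62.   60.8  45.4]
blue 384 [544.9 134.5  59.5  53.3  46.8]
tile 265 [548.9  45.1  39.1  36.9  90.7]
bar 305 [622.3  44.   84.   20.2  90.7]
flower 165 39.2 2.56 [550.3 -45.3  33.3  33.3  33.2]
red 215 21.7 2.33 [550.2 -46.   51.9  51.2 179.1]
blue 382 21.2 2.1 [550.5 134.2  52.5  51.2   2.5]
tile 329 21.4 1.93 [550.7  45.1  43.9  43.9  90.7]
bar 373 21.3 1.96 [625.8  44.2  89.2  24.7  90.6]
tube [550. 302.  86.] [609. 362. 104.]
```

View pics/top6.png

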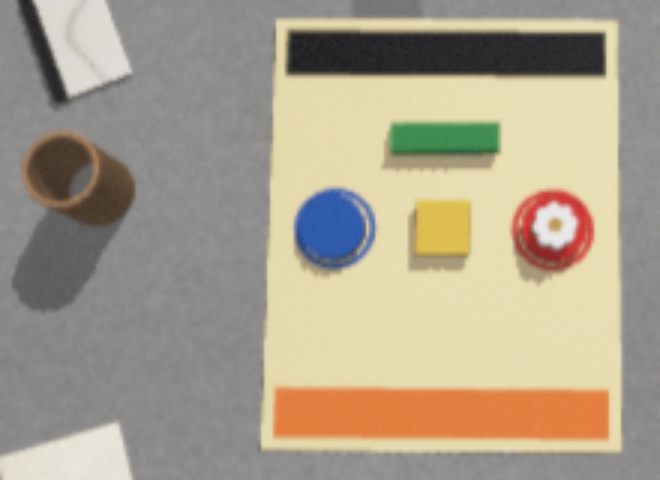

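View pics/side6.png

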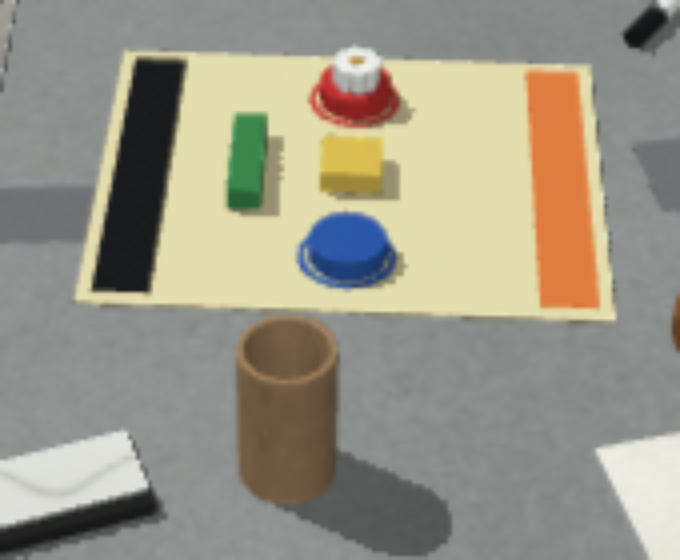

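Both views show every piece flat and centred: the flower on the red disc (555,225), blue disc in its ring (333,228), tile (443,228) and bar (445,138). The tube stands unmoved and the arm is clear.

```bash
python3 -c "
from workcell import manip
print(manip.finish_job())"
```

```text
the job is handed in; nothing more can be done
None
```

The job is handed in, verdict not returned: the last camera check showed all five pieces flat within about 2 mm of target, the tube unmoved and the arm clear, at about 24 s of the 125 s allowed.

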